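# Clear the pile off the tea tin and set out the packing station

### The job

Things have been piled on the black tea tin; take the pile apart from the top, one thing at a time, and put each on its own place: the brass weight in the middle of the round weight stand, the pink sachet in the middle of the pink tray, the yellow carton in the middle of the yellow tray, and the stamp, upright, on the middle of the closed ink tin. Sachet, carton and stamp shall lie lengthwise, along the long side of their tray or tin. Keep the weight and the stamp upright throughout and leave the tea tin where it stands.

Things in the scene. Friction and masses are not known exactly. Their poses are not given: they have to be found in the camera images.
- tea_tin: closed black flowered metal tin, loose, about 0.6 kg, 90 (x) x 129 (y) mm, flat lid 42 mm high; the pile stands on it. Origin: centre of the underside, z up, y along its long side. Stamp and carton stand side by side on its lid, one toward +y and one toward -y of the tin (either way round), both roughly across the tin.
- stamp: brown wooden rubber stamp standing upright on the tea tin, 65 g: flat base block 30 (x) x 60 (y) x 17 (z) mm with upright sides; on it a round handle with an 18 mm neck that widens to a knob 28 mm across between 45 and 63 mm up, top at 68 mm. Grip the knob there, or the base across its x. Origin: centre of the underside, z up, y along the base.
- carton: small yellow and red closed carton lying flat on the tea tin, 20 g, 37 (x) x 72 (y) x 18 (z) mm; grip it across its x. Origin: centre of the underside, z up, y along its length. The sachet lies on it.
- sachet: stiff pink flat sachet, a cushion-shaped block, 38 (x) x 52 (y) x 8 (z) mm, 12 g, lying across the yellow carton with the weight on it. Origin: centre of the underside, z up, y along its length.
- weight: brass scale weight standing on the sachet, on top of the pile, 100 g: round body 28 mm across with upright sides at least 20 mm high, then a knob 16 mm across from 29 to 40 mm up. Origin: centre of the underside, z up.
- weight_stand: round dark wooden stand 86 mm across with a green felt disc on top, fixed to the bench; flat top 12 mm above its origin, which is the centre of its underside. Place of the weight.
- pink_tray: shallow pink metal tray, fixed to the bench, 112 (x) x 130 (y) mm outside, floor 3 mm thick, bare steel lip 3 mm wide rising to 7 mm above the bench. Origin: centre of the underside, y along its long side. Place of the sachet.
- yellow_tray: shallow yellow metal tray, otherwise the same as the pink one, fixed to the bench: 112 (x) x 130 (y) mm, floor 3 mm thick, lip to 7 mm. Origin: centre of the underside, y along its long side. Place of the carton.
- ink_tin: closed flat dark blue-grey ink pad tin, fixed to the bench, 74 (x) x 109 (y) mm, flat lid 20 mm above its origin, which is the centre of its underside; y along its long side. Place of the stamp.

How it is judged:
By the outcome, as a careful person would: the job done as asked, in the order asked, and still so for the second after the job is handed in, with the robot touching nothing.
It also fails if it takes over 112 s, if anything falls off the work surface, if the arm or the gripper's body presses on something with over 40 N, if the wrist force passes 120 N, or if a joint passes its speed limit or range.

### The arm

A 6-joint arm with a two-finger parallel gripper is mounted at the origin on the work surface; the furniture and walls round the work are solid. World frame = base frame: x ahead of the robot, y to its left, z up, the work surface at z = 0. Lengths are in mm, angles in rad, forces in N, time in s.
With the tool pointing down it reaches from about 275 to 1000 mm from the base axis. Payload 8.4 kg.
Tool frame: the origin (TCP) lies on the centre line of the jaws, within the pads' length; the fingertips stand r.tip_reach ahead of it and the grasp point (between the pads) lies 11 mm behind it (r.tip_reach is the distance from the TCP to the fingertips, in mm); z points along the fingers, y is the line along which they close (so a half turn about z gives the same grasp; the last joint's range is limited). The gripper opens to 85 mm and grips with 20 to 120 N. Pads are 22 mm wide; open, the fingers measure 114 mm over their backs; the gripper's body (76 mm by 85 mm) begins 54 mm behind the grasp point. The pads swing forward as they close: fully open they stand 13 mm farther back than shut.
Start: joints at [-1.121, 0.353, 1.633, -0, 1.155, -0.002], TCP at [272.865, -562.292, 239.281] pointing down, gripper open.
Joint ranges: [-2.63, 2.63], [-0.92, 2.1], [0.06, 2.66], [-1.3, 4.44], [0, 2.69], [-3.02, 3.02]. Speed limits (rad/s): [2.22, 2.22, 2.79, 3.14, 3.14, 3.14].

### API

Orientations are given as [roll, pitch, yaw] about the fixed x, y, z axes, in that order (R = Rz(yaw) Ry(pitch) Rx(roll)).
In Python, from rig import r gives the robot as it stands.
- The arm moves only by the tool carry_out, never from a script. Its argument "targets" is a list of rows, each an object with "dp": the shift along the tool's x, y, z in mm, a list of three; "yaw": the turn about the tool's z in degrees. A call has 1 to 12 rows; each row is the pose to reach, as a shift and turn from the pose commanded when the call began, along the tool's axes at that moment; what a row does not reach only later rows make up. A row lasts 1/8 s, in which the tool goes at most 62.5 mm and 10.7 degrees, less where a joint would pass 70% of its speed; a pose out of reach is approached as far as the arm can. A call with a gripper value outside its range is refused whole. "fingers" is the opening, from -1 (shut) to 1 (fully open), so that 0 is half open, set as the call begins (left out, the last holds). The fingers move at their own pace and stop on an object; "grip_force" is the grip in N (left out, the last holds). Time passes only in rows, so rows that repeat a pose let the fingers close. It gives the time, the measured TCP pose, the force, the opening and the grip force at its end, in the units of the state.
- r.sense(): the state, without advancing time (a new reading comes with each control period).
- r.grab_frame(name): name is "side" or "top"; returns the picture (420x560x3 uint8, red, green, blue); there is no depth.
- r.get_calibration(name): a dict with "fx", "fy", "cx", "cy" (pixels), "dist_coeffs" ([k1, k2, p1, p2, k3] as OpenCV has them; the pictures are not rectified), "rvec" (rotation vector, rad) and "tvec" (3), from world to camera coordinates, as OpenCV has them. Camera axes: x right, y down, z forward; pixel columns grow to the right and rows downward; lengths in mm; the calibration is good to about 2 mm. A picture is of the moment at which its call begins. get_calibration takes no time and is no camera call.
- r.sign_off(): hands the job in; it is judged then, once.
The state is a dict: "clock": time; "qpos": joint angles; "qvel": joint speeds; "joint_efforts": joint torques, N m; "eef_pos": TCP position; "tcp_rot": TCP orientation; "contact_force": force on the tool from outside, world axes, zero at the start; "wrist_torque": the same for the moment, N m; "opening": opening from 0.0 (shut) to 1.0 (fully open); "grasp_force": force on a finger pad.
Only numpy, scipy, OpenCV 4.12 (cv2) and the standard library are available. Lean on these libraries where they do the work, as an engineer would, in place of code of your own. Each camera call takes 0.05 s, during which the arm holds its last target. There are 200 camera calls.

## Working session

There is one attempt and no reset: what is moved stays moved. The work goes in short steps, Python scripts to look and compute and a tool call to move; the robot and the scene stay as the last step left them, time stands still between calls to the robot, and variables do not carry over. Pictures are saved under pics/ and viewed, at most 14 in all, crops included, and the job is handed in when it is done.

Besides the shell and the picture viewer there is one more tool, called after "Call:" by a JSON object that holds its "name" and its "arguments". carry_out: Moves the arm, as the interface text tells. Its arguments: {"type":"object","properties":{"targets":{"type":"array","items":{"type":"object","properties":{"dp":{"type":"array","items":{"type":"number"}},"yaw":{"type":"number"}}}},"fingers":{"type":"number"},"grip_force":{"type":"number"}},"required":["targets"]}

```bash
mkdir -p pics; ls
python3 - <<'E'
from rig import r
import cv2
print(r.tip_reach, r.sense())
for n in("top","side"):
    f=r.grab_frame(n); cv2.imwrite(f"pics/{n}0.png",cv2.cvtColor(f,cv2.COLOR_RGB2BGR)); print(r.get_calibration(n))
E
```

```text
pics
8.0 {'clock': 0.0, 'qpos': array([-1.12141466e+00,  3.53627238e-01,  1.63411848e+00, -4.73022863e-05,
        1.15521991e+00, -2.36704442e-03]), 'qvel': array([-0.00035599,  0.00025681,  0.00038253,  0.00097442,  0.00143715,
        0.00071515]), 'joint_efforts': array([-8.85374320e-04, -6.05257416e+01, -3.42056251e+01, -1.25931874e-04,
        9.37631470e-03, -1.38318541e-05]), 'eef_pos': array([ 272.64224892, -561.88492632,  238.58144052]), 'tcp_rot': array([-3.14021959e+00,  3.99998401e-05,  4.51767869e-01]), 'contact_force': array([-0.43502862,  0.15929532,  0.2106274 ]), 'wrist_torque': array([ 0.00414909, -0.08737236, -0.00941236]), 'grasp_force': 0.0, 'opening': 1.003210574776942}
{'fx': 442.1932891569419, 'fy': 442.1932891569419, 'cx': 277.4160772957558, 'cy': 213.66793646921232, 'dist_coeffs': array([-0.01530301,  0.        ,  0.        ,  0.        ,  0.        ]), 'rvec': array([ 2.14033375, -2.12710295,  0.22698309]), 'tvec': array([ -14.5673658 ,  527.18569792, 1047.32152499])}
{'fx': 426.121732243124, 'fy': 426.121732243124, 'cx': 274.1749738581417, 'cy': 207.9393098445975, 'dist_coeffs': array([-0.04346334,  0.        ,  0.        ,  0.        ,  0.        ]), 'rvec': array([ 0.12389294,  2.8726075 , -1.2307858 ]), 'tvec': array([ 523.33423026,   12.50719317, 1034.71044891])}
```

View pics/top0.png

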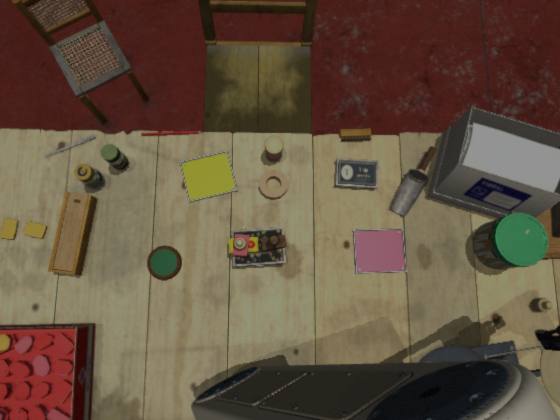

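View pics/side0.png

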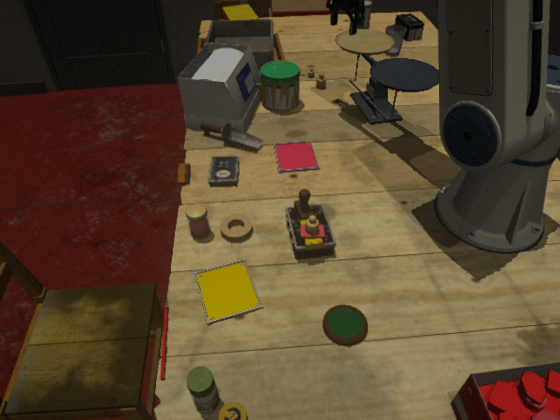

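Top view: weight stand (164,262), yellow tray (209,177), pink tray (380,251), ink tin (356,174), tea tin (258,248) with weight/sachet/carton at left and stamp at right. Side view shows the same objects. Next I'll zoom in on the pile and measure the fixed places.

```bash
cat > h.py <<'E'
from rig import r
import cv2, numpy as np
def cal(n):
    c=r.get_calibration(n); K=np.array([[c['fx'],0,c['cx']],[0,c['fy'],c['cy']],[0,0,1]])
    return K,c['dist_coeffs'],cv2.Rodrigues(c['rvec'])[0],c['tvec']
def ray(n,uv):
    K,d,R,t=cal(n); p=cv2.undistortPoints(np.array(uv,float).reshape(-1,1,2),K,d)[:,0]
    return -R.T@t, np.c_[p,np.ones(len(p))]@R
def on(n,uv,z):
    o,d=ray(n,uv); return o+d*((z-o[2])/d[:,2])[:,None]
def px(n,P):
    K,d,R,t=cal(n); return cv2.projectPoints(np.array(P,float).reshape(-1,1,3),cv2.Rodrigues(R)[0],t,K,d)[0][:,0]
def rect(n,mask,z):
    """min-area rectangle on plane z of the biggest blob: centre, long axis yaw (deg), sizes"""
    cs=cv2.findContours(mask.astype(np.uint8),cv2.RETR_EXTERNAL,cv2.CHAIN_APPROX_NONE)[0]
    c=max(cs,key=cv2.contourArea); P=on(n,c[:,0],z)[:,:2].astype(np.float32)
    (x,y),(w,h),a=cv2.minAreaRect(P)
    if w>h: w,h,a=h,w,a+90
    return np.round([x,y,(a+90+90)%180-90,h,w],1)
def hsv(n,box,lo,hi,f=None):
    f=r.grab_frame(n) if f is None else f
    m=cv2.inRange(cv2.cvtColor(f,cv2.COLOR_RGB2HSV),np.array(lo),np.array(hi))
    z=np.zeros_like(m); x0,y0,x1,y1=box; z[y0:y1,x0:x1]=m[y0:y1,x0:x1]; return z
def crop(n,box,k,name,f=None):
    f=r.grab_frame(n) if f is None else f
    x0,y0,x1,y1=box
    cv2.imwrite(name,cv2.cvtColor(cv2.resize(f[y0:y1,x0:x1],None,fx=k,fy=k,interpolation=cv2.INTER_CUBIC),cv2.COLOR_RGB2BGR))
E
python3 - <<'E'
from h import *
t=r.grab_frame("top");s=r.grab_frame("side")
a=cv2.resize(t[220:275,220:300],(800,550),interpolation=cv2.INTER_CUBIC)
cv2.imwrite("pics/pt.png",a[:,:,::-1])
crop("side",(265,175,345,265),6.6,"pics/ps.png",s)
for n,f in(("top",t),("side",s)):
    B={"top":[(340,220,420,285),(170,140,250,210),(140,240,190,285),(330,155,385,192)],"side":[(265,130,325,180),(185,250,270,330),(315,295,375,350),(203,150,245,190)]}[n]
    print(n,"pink",rect(n,hsv(n,B[0],(150,90,60),(180,255,255),f),3))
    print("yellow",rect(n,hsv(n,B[1],(22,210,60),(38,255,255),f),3))
    print("stand",rect(n,hsv(n,B[2],(45,80,20),(90,255,255),f),12))
    print("ink",rect(n,hsv(n,B[3],(90,20,0),(140,255,120),f),20))
E
```

```text
top pink [ 444.2 -290.7    2.7  101.    88.3]Traceback (most recent call last):
  File "<stdin>", line 9, in <module>
  File "h.py", line 16, in rect
    c=max(cs,key=cv2.contourArea); P=on(n,c[:,0],z)[:,:2].astype(np.float32)
ValueError: max() iterable argument is empty
```

View pics/pt.png

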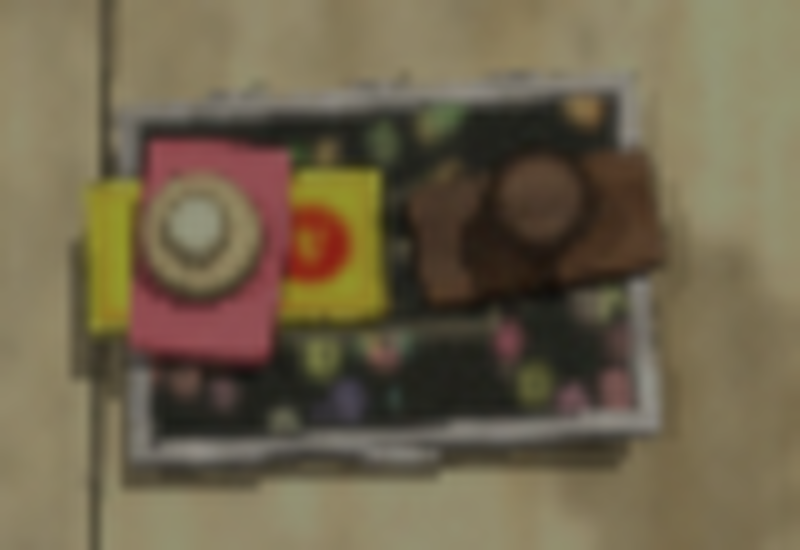

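View pics/ps.png

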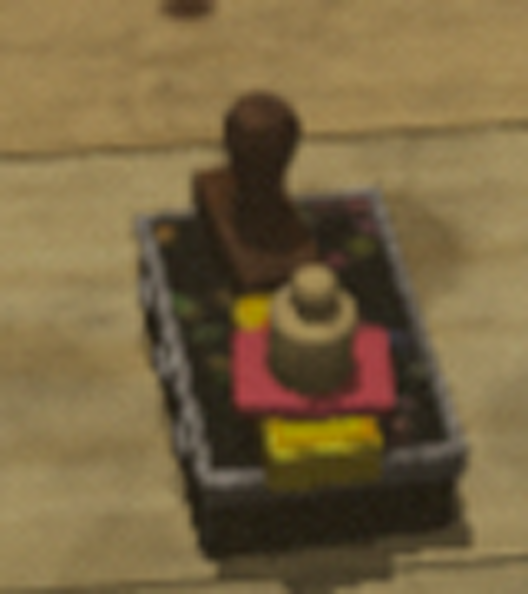

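The crops show: weight knob top (195,222) on the sachet (corners 148,138 / 292,150 / 270,365 / 130,352), carton (88,182 / 382,168 / 386,318 / 90,332), stamp base (410,190 / 648,150 / 662,268 / 432,305), knob (540,200), all in the top crop at 10x.

Run:
```python
from h import *
t=r.grab_frame("top");s=r.grab_frame("side")
T=lambda c:np.array(c)/10+[219.5,219.5]
S=lambda c:np.array(c)/6.6+[264.6,174.6]
def rc(n,uv,z):
    P=on(n,uv,z)[:,:2]; (x,y),(w,h),a=cv2.minAreaRect(P.astype(np.float32))
    if w>h: w,h,a=h,w,a+90
    return np.round([*P.mean(0),(a+90)%180-90,h,w],1)
print("T knob",on("top",T([(195,222)]),108),"body rim",on("top",T([(202,235)]),93))
print("S knobtop",on("side",S([(314,280)]),105))
print("sach T",rc("top",T([(148,138),(292,150),(270,365),(130,352)]),75),"S",rc("side",S([(238,333),(388,326),(397,403),(236,407)]),75))
print("cart T",rc("top",T([(88,182),(382,168),(386,318),(90,332)]),60))
print("stampT",rc("top",T([(410,190),(648,150),(662,268),(432,305)]),59),on("top",T([(540,200)]),100),"S",on("side",S([(262,130)]),96))
print("tin T",rc("top",T([(118,110),(632,72),(660,432),(132,462)]),42))
print("tin S",rc("side",S([(138,215),(380,192),(465,455),(205,485)]),42))
for n,f in(("top",t),("side",s)):
    hs=cv2.cvtColor(f,cv2.COLOR_RGB2HSV)
    for q in {"top":[(209,177),(164,262),(356,174),(340,180)],"side":[(228,290),(345,323),(222,180)]}[n]: print(q,hs[q[1],q[0]],end=' ')
    B={"top":[(340,220,420,285),(170,140,250,210),(140,240,190,285),(330,155,385,192)],"side":[(265,130,325,180),(185,250,270,330),(315,295,375,350),(203,150,245,190)]}[n]
    L={"pink":(B[0],(150,90,60),(180,255,255),3),"yellow":(B[1],(22,190,60),(38,255,255),3),"stand":(B[2],(45,60,15),(95,255,255),12),"ink":(B[3],(0,0,0),(180,255,75),20)}
    for k,(b,lo,hi,z) in L.items():
        try: print(n,k,rect(n,hsv(n,b,lo,hi,f),z))
        except Exception as e: print(k,'none')
a=np.hstack([cv2.resize(t[150:200,325:390],(400,308)),cv2.resize(s[145:195,195:260],(400,308))]); b=np.hstack([cv2.resize(t[140:210,170:250],(400,350)),cv2.resize(s[255:325,185:265],(400,350))])
cv2.imwrite("pics/ink.png",np.vstack([a,b[:290]])[:,:,::-1])
```

```text
T knob [[449.39454803  78.78655887 108.        ]] body rim [[448.20641524  78.02997817  93.        ]]
S knobtop [[449.61132599  75.8721838  105.        ]]
sach T [446.6  77.1  85.6  51.8  34.6] S [449.4  85.2  86.4  51.5  34. ]
cart T [448.7  71.6   3.1  72.   36.6]
stampT [454.6  -1.4  10.   58.8  29. ] [[456.13637226  -1.16856273 100.        ]] S [[455.19578554  -6.10416419  96.        ]]
tin T [446.6  35.8   4.5 129.1  89.5]
tin S [447.6  37.    3.4 129.   87.6]
(209, 177) [ 30 171 148] (164, 262) [ 68 123  83] (356, 174) [100  13  59] (340, 180) [100  12  63] top pink [ 444.  -290.8    2.6  100.9   87.8]
yellow none
top stand [408.4 273.1  46.4  66.8  65.6]
top ink [ 641.3 -220.8   88.7   92.2   60.4]
(228, 290) [ 26 255 164] (345, 323) [ 53 132  60] (222, 180) [17 58 93] side pink [ 443.  -276.2  -87.8  124.1  106. ]
side yellow [637.5 167.8 -75.3 121.4 104.6]
side stand [410.1 272.7 -58.8  65.6  65. ]
side ink [ 642.1 -204.6   86.   125.6   74. ]
```

View pics/ink.png

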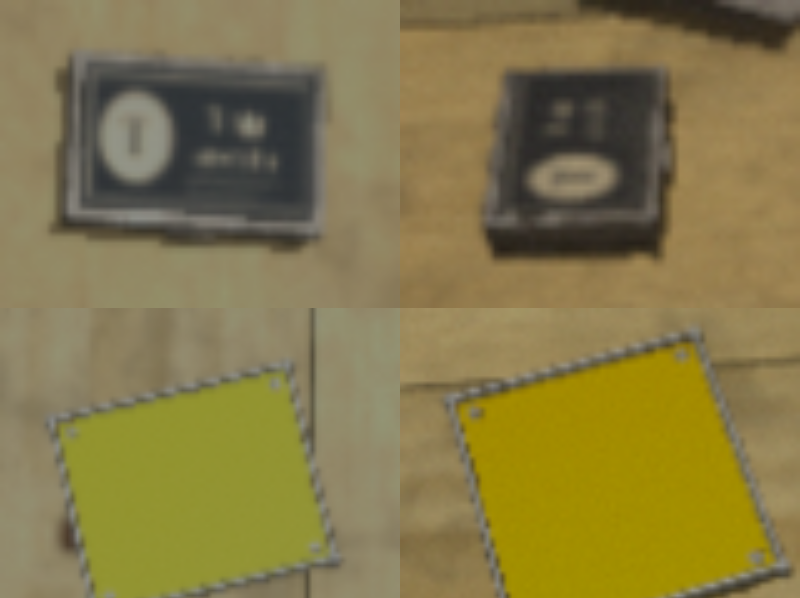

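Run:
```python
from h import *
t=r.grab_frame("top");s=r.grab_frame("side")
def out(n,P):
    P=P.astype(np.float32); b=cv2.boxPoints(cv2.minAreaRect(P)); e=[b[1]-b[0],b[2]-b[1]]; e.sort(key=np.linalg.norm)
    return np.round([*b.mean(0),np.degrees(np.arctan2(e[1][1],e[1][0]))%180,np.linalg.norm(e[1]),np.linalg.norm(e[0])],1)
for n,f in(("top",t),("side",s)):
    print(n,"cam",np.round(ray(n,[(280,210)])[0]))
    B={"top":[(340,220,420,285),(170,140,250,210)],"side":[(265,130,325,180),(185,250,270,330)]}[n]
    for b,lo,hi in((B[0],(150,60,40),(180,255,255)),(B[1],(20,135,60),(38,255,255))):
        m=hsv(n,b,lo,hi,f); c=max(cv2.findContours(m,0,1)[0],key=cv2.contourArea)[:,0]
        print(out(n,on(n,c,4)[:,:2]))
print("ink",out("t",on("top",np.array([(72,52),(325,68),(320,235),(65,222)])/6.154+[324.6,149.6],20)[:,:2]))
print("ink",out("s",on("side",np.array([(505,70),(665,70),(660,218),(487,222)])/6.154+[194.6,144.6],20)[:,:2]))
print("yelT",on("top",np.array([(50,425-308),(338,562-308)])/5+[169.6,139.6],7).mean(0))
print("yelS",on("side",np.array([(450,400),(700,335),(785,570)]-np.array([400,308]))/5+[184.6,254.6],7))
```

```text
top cam [ 322.   15. 1127.]
[ 442.4 -273.6   92.5  123.1  104.7]
[635.8 170.1 104.6 121.3 103. ]
side cam [566. 698. 733.]
[ 443.2 -274.7   92.1  124.9  106. ]
[637.4 168.5 104.6 122.9 106.1]
ink [ 642.5 -217.8   87.   109.1   74.8]
ink [ 469.9 -199.7   81.6  110.1   72.8]
yelT [632.33673355 168.76264586   7.        ]
yelS [[705.49107193 122.84116523   7.        ]
 [597.57196461  96.81352154   7.        ]
 [567.30844239 220.4289517    7.        ]]
```

```bash
cat >> h.py <<'E'
from scipy.spatial.transform import Rotation as Ro
def go(*tg):
    """print dp, turn for world TCP targets (x,y,z,yaw deg) from the present pose"""
    s=r.sense(); R=Ro.from_euler('xyz',s['tcp_rot']).as_matrix(); y0=np.degrees(s['tcp_rot'][2])
    for x,y,z,w in tg:
        print((x,y,z,w),'dp',np.round(R.T@(np.array([x,y,z])-s['eef_pos']),1),'turn',round((y0-w+180)%360-180,1))
    print('t',round(s['clock'],2),'pos',np.round(s['eef_pos'],1),'rpy',np.round(np.degrees(s['tcp_rot']),1),'op',round(s['opening'],3),'gf',round(s['grasp_force'],1),'F',np.round(s['contact_force'],1))
E
python3 -c "
from h import *
go((449,77.5,180,90))"
```

```text
(449, 77.5, 180, 90) dp [ 437.8 -498.6   59.3] turn -64.1
t 0.4 pos [ 272.8 -562.2  239.2] rpy [-180.     0.    25.9] op 1.0 gf 0.0 F [-0.6 -0.3 -0.8]
```

Call:
{"name": "carry_out", "arguments": {"targets": [{"dp":[36.5,-41.5,0],"yaw":-5},{"dp":[73,-83,0],"yaw":-11},{"dp":[109,-125,5],"yaw":-16},{"dp":[146,-166,10],"yaw":-21},{"dp":[182,-208,15],"yaw":-27},{"dp":[219,-249,20],"yaw":-32},{"dp":[255,-291,25],"yaw":-37},{"dp":[292,-332,30],"yaw":-43},{"dp":[328,-374,35],"yaw":-48},{"dp":[365,-415,40],"yaw":-54},{"dp":[401,-457,50],"yaw":-59},{"dp":[438,-498.5,59],"yaw":-64}], "fingers": 0.4, "grip_force": 30}}

```text
clock: 1.9
eef_pos: [449.7, 79.3, 180.4]
tcp_rot: [3.14, -0.0, 1.572]
contact_force: [0.7, -0.1, 0.4]
opening: 0.696
grasp_force: 0.0
```

Call:
{"name": "carry_out", "arguments": {"targets": [{"dp":[0,0,0]},{"dp":[0,0,0]},{"dp":[0,0,0]}]}}

```text
schema error: expected keys dp, yaw
```

```bash
python3 -c "
from h import *
go((449,77.5,77,90))"
```

```text
(449, 77.5, 77, 90) dp [ -1.9  -0.8 103.4] turn 0.1
t 1.9 pos [449.7  79.3 180.4] rpy [179.9  -0.   90.1] op 0.696 gf 0.0 F [ 0.7 -0.1  0.4]
```

Call:
{"name": "carry_out", "arguments": {"targets": [{"dp":[-2,-1,25],"yaw":0},{"dp":[-2,-1,45],"yaw":0},{"dp":[-2,-1,60],"yaw":0},{"dp":[-2,-1,60],"yaw":0}]}}

```text
clock: 2.4
eef_pos: [447.7, 75.2, 119.6]
tcp_rot: [-3.14, 0.0, 1.568]
contact_force: [-0.2, 0.3, 0.0]
opening: 0.699
grasp_force: 0.0
```

```bash
python3 -c "
from h import *
t=r.grab_frame('top');s=r.grab_frame('side')
a=cv2.resize(t[210:280,200:300],(800,560));b=cv2.resize(s[170:265,255:355],(589,560))
cv2.imwrite('pics/g1.png',cv2.resize(np.hstack([a,b]),(800,323))[:,:,::-1])
go((449,77.5,77,90))"
```

```text
(449, 77.5, 77, 90) dp [ 2.2  0.4 43.7] turn -0.1
t 2.5 pos [448.6  75.3 120.7] rpy [180.   -0.   89.9] op 0.7 gf 0.0 F [0.4 0.8 0.2]
```

View pics/g1.png

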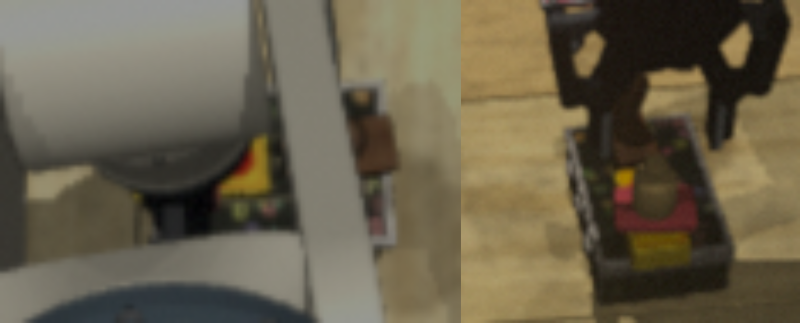

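The right half shows the fingers (at about 605,140 and 718,130) above the weight on either side of it; the top view is mostly blocked by the arm. I'll descend and grip.

Call:
{"name": "carry_out", "arguments": {"targets": [{"dp":[2,0.5,15],"yaw":0},{"dp":[2,0.5,30],"yaw":0},{"dp":[2,0.5,40],"yaw":0},{"dp":[2,0.5,43.5],"yaw":0},{"dp":[2,0.5,43.5],"yaw":0}]}}

```text
clock: 3.12
eef_pos: [448.6, 77.4, 76.5]
tcp_rot: [-3.141, 0.0, 1.569]
contact_force: [0.9, 0.4, 0.1]
opening: 0.697
grasp_force: 0.0
```

Call:
{"name": "carry_out", "arguments": {"targets": [{"dp":[0,0,0],"yaw":0},{"dp":[0,0,0],"yaw":0},{"dp":[0,0,0],"yaw":0},{"dp":[0,0,0],"yaw":0},{"dp":[0,0,0],"yaw":0},{"dp":[0,0,0],"yaw":0}], "fingers": -1, "grip_force": 30}}

```text
clock: 3.88
eef_pos: [449.2, 77.5, 77.2]
tcp_rot: [3.141, -0.0, 1.569]
contact_force: [-1.0, -0.2, 6.9]
opening: 0.304
grasp_force: 29.5
```

Call:
{"name": "carry_out", "arguments": {"targets": [{"dp":[0,0,-5],"yaw":0},{"dp":[0,0,-20],"yaw":0},{"dp":[0,0,-45],"yaw":0},{"dp":[0,0,-70],"yaw":0},{"dp":[25,5,-75],"yaw":0},{"dp":[60,12,-75],"yaw":0},{"dp":[95,20,-75],"yaw":0},{"dp":[130,27,-75],"yaw":0},{"dp":[160,33,-70],"yaw":0},{"dp":[185,38,-60],"yaw":0},{"dp":[195.5,40,-45],"yaw":0},{"dp":[195.5,40,-30],"yaw":0}]}}

```text
clock: 5.38
eef_pos: [488.8, 272.8, 105.5]
tcp_rot: [-3.141, 0.001, 1.57]
contact_force: [0.1, -0.8, -0.8]
opening: 0.299
grasp_force: 29.6
```

```bash
python3 -c "
from h import *
go((409,273,21.5,90))
t=r.grab_frame('top');s=r.grab_frame('side')
a=cv2.resize(t[210:280,220:300],(457,400));b=cv2.resize(s[170:360,255:395],(295,400))
cv2.imwrite('pics/g2.png',np.hstack([a,b])[:,:,::-1])"
```

```text
(409, 273, 21.5, 90) dp [  0.2 -79.8  84.1] turn -0.1
t 5.38 pos [488.8 272.8 105.5] rpy [-180.     0.    89.9] op 0.299 gf 29.6 F [ 0.1 -0.8 -0.8]
```

View pics/g2.png

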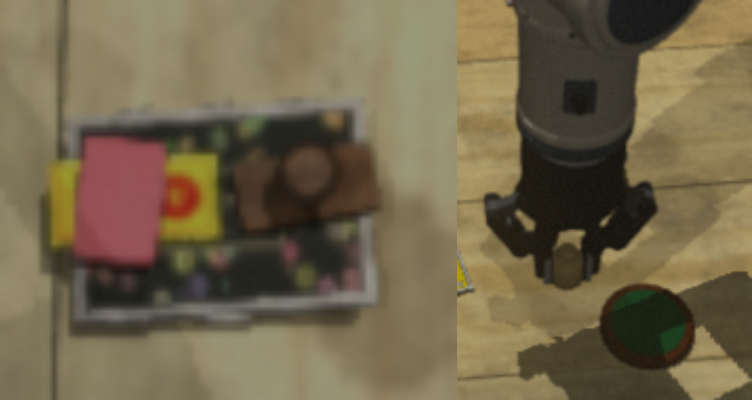

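Weight held (568,265), with the pile undisturbed (sachet at 120,200); my sideways sign was off, so the arm is 80 mm ahead of the stand. Correcting.

Call:
{"name": "carry_out", "arguments": {"targets": [{"dp":[0,-27,0],"yaw":0},{"dp":[0,-55,5],"yaw":0},{"dp":[0,-74,15],"yaw":0},{"dp":[0,-80,35],"yaw":0},{"dp":[0,-80,55],"yaw":0},{"dp":[0,-80,68],"yaw":0},{"dp":[0,-80,76],"yaw":0},{"dp":[0,-80,76],"yaw":0}]}}

```text
clock: 6.48
eef_pos: [409.1, 272.7, 30.5]
tcp_rot: [-3.141, 0.0, 1.568]
contact_force: [-0.6, 0.2, -0.9]
opening: 0.302
grasp_force: 29.7
```

```bash
python3 -c "
from h import *
go((409,273,21.5,90))"
```

```text
(409, 273, 21.5, 90) dp [ 0.3 -0.1  9. ] turn -0.1
t 6.47 pos [409.1 272.7  30.5] rpy [-180.     0.    89.9] op 0.302 gf 29.7 F [-0.6  0.2 -0.9]
```

Call:
{"name": "carry_out", "arguments": {"targets": [{"dp":[0,0,4],"yaw":0},{"dp":[0,0,7],"yaw":0},{"dp":[0,0,8.5],"yaw":0},{"dp":[0,0,8.5],"yaw":0}]}}

```text
clock: 6.98
eef_pos: [409.1, 273.0, 22.3]
tcp_rot: [-3.142, 0.0, 1.569]
contact_force: [-0.4, -0.1, 0.0]
opening: 0.302
grasp_force: 29.7
```

Call:
{"name": "carry_out", "arguments": {"targets": [{"dp":[0,0,1],"yaw":0},{"dp":[0,0,1],"yaw":0}]}}

```text
clock: 7.22
eef_pos: [409.1, 273.0, 21.3]
tcp_rot: [-3.142, -0.0, 1.569]
contact_force: [0.0, 0.5, -1.1]
opening: 0.302
grasp_force: 29.7
```

Call:
{"name": "carry_out", "arguments": {"targets": [{"dp":[0,0,1],"yaw":0},{"dp":[0,0,1],"yaw":0}]}}

```text
clock: 7.48
eef_pos: [409.2, 273.1, 21.1]
tcp_rot: [3.141, -0.0, 1.569]
contact_force: [-3.0, -1.7, 12.9]
opening: 0.3
grasp_force: 30.8
```

Contact. Release and back straight up.

Call:
{"name": "carry_out", "arguments": {"targets": [{"dp":[0,0,-0.5],"yaw":0},{"dp":[0,0,-0.5],"yaw":0},{"dp":[0,0,-0.5],"yaw":0},{"dp":[0,0,-0.5],"yaw":0},{"dp":[0,0,-15],"yaw":0},{"dp":[0,0,-40],"yaw":0},{"dp":[0,0,-80],"yaw":0},{"dp":[0,0,-120],"yaw":0},{"dp":[0,60,-130],"yaw":0},{"dp":[0,100,-130],"yaw":0},{"dp":[0,100,-130],"yaw":0}], "fingers": 0.2}}

```text
clock: 8.85
eef_pos: [511.9, 272.9, 151.6]
tcp_rot: [3.139, -0.001, 1.567]
contact_force: [0.3, -0.2, 0.1]
opening: 0.604
grasp_force: 0.0
```

Run:
```python
from h import *
t=r.grab_frame('top');s=r.grab_frame('side')
a=cv2.resize(t[235:290,130:200],(509,400));b=cv2.resize(s[270:360,305:385],(356,400))
cv2.imwrite('pics/g3.png',cv2.resize(np.hstack([a,b])[:,:,::-1],(800,370)))
# pile from the earlier g2 picture corners (scale 400/70)
T=lambda c:np.array(c)/5.714+[219.6,209.6]
P=on("top",T([(85,135),(167,143),(155,266),(75,258)]),66); print("sachet",P.mean(0),np.degrees(np.arctan2(*(P[0]-P[3])[1::-1])),np.degrees(np.arctan2(*(P[1]-P[2])[1::-1])))
x,y=P.mean(0)[:2]; go((x,y,120,86))
```

```text
sachet [447.53837786  77.22248782  66.        ] -3.3535277115191766 -4.616459197464509
(np.float64(447.5383778584505), np.float64(77.22248781794569), 120, 86) dp [-195.3  -60.5   30.6] turn 3.9
t 8.95 pos [508.6 272.4 150.5] rpy [-179.9    0.    89.9] op 0.601 gf 0.0 F [ 0.1 -0.5  0. ]
```

View pics/g3.png

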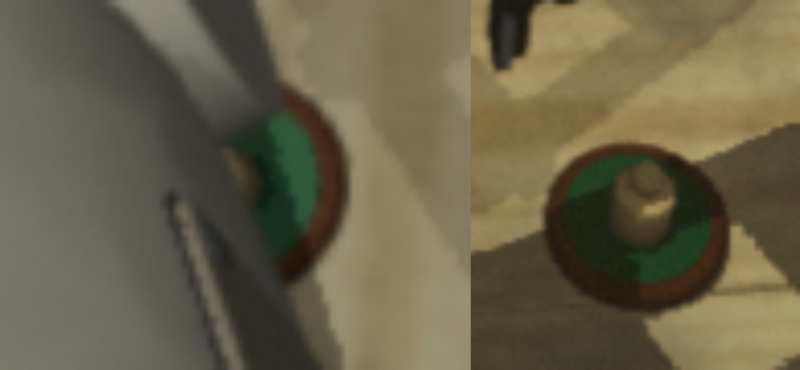

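The side crop shows the weight upright and close to the stand's middle (642,230, against the stand centre at 637,226). Now the sachet.

Call:
{"name": "carry_out", "arguments": {"targets": [{"dp":[-40,-12,0],"yaw":0},{"dp":[-80,-24,0],"yaw":1},{"dp":[-120,-37,0],"yaw":2},{"dp":[-160,-50,0],"yaw":3},{"dp":[-187,-58,5],"yaw":4},{"dp":[-195,-60.5,15],"yaw":4},{"dp":[-195,-60.5,30],"yaw":4},{"dp":[-195,-60.5,45],"yaw":4},{"dp":[-195,-60.5,50],"yaw":4},{"dp":[-195,-60.5,50],"yaw":4}], "fingers": 0.7}}

```text
clock: 10.2
eef_pos: [448.0, 78.3, 99.6]
tcp_rot: [-3.14, 0.0, 1.5]
contact_force: [0.7, -0.3, 0.0]
opening: 0.851
grasp_force: 0.0
```

```bash
python3 -c "
from h import *
go((447.5,77.2,58,86))"
```

```text
(447.5, 77.2, 58, 86) dp [-1.1 -0.4 41.6] turn -0.1
t 10.2 pos [448.   78.3  99.6] rpy [-179.9    0.    85.9] op 0.851 gf 0.0 F [ 0.7 -0.3  0. ]
```

Call:
{"name": "carry_out", "arguments": {"targets": [{"dp":[-1,-0.5,15],"yaw":0},{"dp":[-1,-0.5,28],"yaw":0},{"dp":[-1,-0.5,37],"yaw":0},{"dp":[-1,-0.5,41.5],"yaw":0},{"dp":[-1,-0.5,41.5],"yaw":0},{"dp":[-1,-0.5,41.5],"yaw":0}]}}

```text
clock: 10.95
eef_pos: [448.0, 77.0, 59.0]
tcp_rot: [3.141, -0.0, 1.499]
contact_force: [1.2, 0.1, -0.2]
opening: 0.85
grasp_force: 0.0
```

Call:
{"name": "carry_out", "arguments": {"targets": [{"dp":[0,0,0],"yaw":0},{"dp":[0,0,0],"yaw":0},{"dp":[0,0,0],"yaw":0},{"dp":[0,0,0],"yaw":0},{"dp":[0,0,0],"yaw":0},{"dp":[0,0,0],"yaw":0}], "fingers": -1, "grip_force": 20}}

```text
clock: 11.7
eef_pos: [448.0, 77.0, 59.2]
tcp_rot: [3.141, -0.0, 1.499]
contact_force: [0.0, -0.4, 6.7]
opening: 0.609
grasp_force: 20.9
```

Call:
{"name": "carry_out", "arguments": {"targets": [{"dp":[0,0,-3],"yaw":0},{"dp":[0,0,-10],"yaw":0},{"dp":[0,0,-25],"yaw":0},{"dp":[0,0,-50],"yaw":0},{"dp":[0,0,-80],"yaw":0},{"dp":[0,0,-110],"yaw":0},{"dp":[0,0,-120],"yaw":0},{"dp":[0,0,-120],"yaw":0}]}}

```text
clock: 12.7
eef_pos: [448.0, 77.0, 179.3]
tcp_rot: [3.14, -0.0, 1.499]
contact_force: [-0.2, -0.0, 1.0]
opening: 0.608
grasp_force: 21.2
```

```bash
python3 -c "
from h import *
go((442.8,-274.2,50,2.3))
crop('side',(255,120,355,265),4,'pics/g4.png')"
```

```text
(442.8, -274.2, 50, 2.3) dp [-350.7   19.8  129.2] turn 83.6
t 12.7 pos [448.   77.  179.3] rpy [179.9  -0.   85.9] op 0.608 gf 21.2 F [-0.2 -0.   1. ]
```

View pics/g4.png

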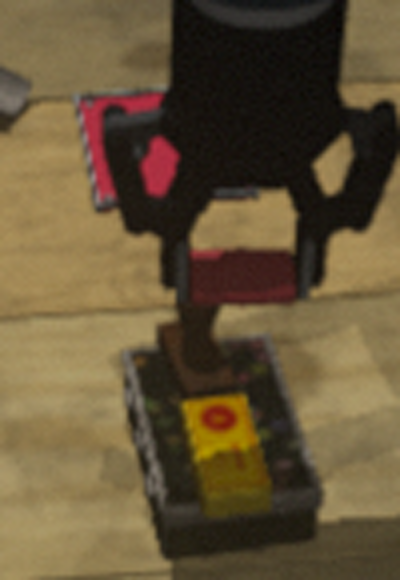

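Sachet held level between the fingertips (245,275); carton and stamp undisturbed. On to the pink tray.

Call:
{"name": "carry_out", "arguments": {"targets": [{"dp":[-15,1,0],"yaw":7},{"dp":[-45,3,0],"yaw":15},{"dp":[-85,5,0],"yaw":23},{"dp":[-125,7,0],"yaw":31},{"dp":[-165,9,0],"yaw":40},{"dp":[-205,12,0],"yaw":49},{"dp":[-245,14,10],"yaw":58},{"dp":[-285,16,30],"yaw":67},{"dp":[-320,18,60],"yaw":75},{"dp":[-342,19.5,90],"yaw":81},{"dp":[-350.5,20,118],"yaw":83.6},{"dp":[-350.5,20,129],"yaw":83.6}]}}

```text
clock: 14.25
eef_pos: [440.7, -273.6, 47.1]
tcp_rot: [-3.139, 0.004, 0.039]
contact_force: [0.4, 0.2, 0.1]
opening: 0.611
grasp_force: 21.2
```

Call:
{"name": "carry_out", "arguments": {"targets": [{"dp":[0,0,10],"yaw":0},{"dp":[0,0,20],"yaw":0},{"dp":[0,0,25],"yaw":0},{"dp":[0,0,25],"yaw":0}]}}

```text
clock: 14.75
eef_pos: [442.6, -273.9, 24.8]
tcp_rot: [3.142, -0.0, 0.04]
contact_force: [0.5, 0.8, 0.9]
opening: 0.608
grasp_force: 21.2
```

```bash
python3 -c "
from h import *
go((442.8,-274.2,10,2.3))"
```

```text
(442.8, -274.2, 10, 2.3) dp [ 0.2  0.3 14.8] turn 0.0
t 14.75 pos [ 442.6 -273.9   24.8] rpy [180.   -0.    2.3] op 0.608 gf 21.2 F [0.5 0.8 0.9]
```

Call:
{"name": "carry_out", "arguments": {"targets": [{"dp":[0,0,6],"yaw":0},{"dp":[0,0,12],"yaw":0},{"dp":[0,0,15],"yaw":0},{"dp":[0,0,16],"yaw":0},{"dp":[0,0,16],"yaw":0}]}}

```text
clock: 15.38
eef_pos: [442.5, -274.1, 8.7]
tcp_rot: [-3.142, 0.0, 0.04]
contact_force: [0.2, 0.2, -0.7]
opening: 0.606
grasp_force: 21.2
```

Call:
{"name": "carry_out", "arguments": {"targets": [{"dp":[0,0,1.5],"yaw":0},{"dp":[0,0,2],"yaw":0},{"dp":[0,0,2],"yaw":0}]}}

```text
clock: 15.75
eef_pos: [442.7, -274.2, 7.7]
tcp_rot: [3.141, -0.0, 0.04]
contact_force: [-2.8, 2.1, 13.3]
opening: 0.608
grasp_force: 28.3
```

Call:
{"name": "carry_out", "arguments": {"targets": [{"dp":[0,0,-1],"yaw":0},{"dp":[0,0,-1],"yaw":0},{"dp":[0,0,-1],"yaw":0},{"dp":[0,0,-1],"yaw":0},{"dp":[0,0,-10],"yaw":0},{"dp":[0,0,-40],"yaw":0},{"dp":[0,0,-90],"yaw":0},{"dp":[0,0,-150],"yaw":0},{"dp":[0,-60,-170],"yaw":-10},{"dp":[0,-120,-170],"yaw":-20},{"dp":[0,-180,-170],"yaw":-30},{"dp":[0,-180,-170],"yaw":-35}], "fingers": 0.5}}

```text
clock: 17.25
eef_pos: [434.7, -90.8, 177.4]
tcp_rot: [-3.141, -0.0, 0.659]
contact_force: [-0.0, -0.6, -0.2]
opening: 0.749
grasp_force: 0.0
```

Run:
```python
from h import *
t=r.grab_frame('top');s=r.grab_frame('side')
a=cv2.resize(t[220:285,335:425],(554,400));b=cv2.resize(s[130:180,265:325],(480,400))
c=cv2.resize(s[175:265,260:350],(400,400))
cv2.imwrite('pics/g5.png',cv2.resize(np.hstack([a,b,c])[:,:,::-1],(800,223)))
go((448.7,71.6,110,93))
```

```text
(448.7, 71.6, 110, 93) dp [ 110.8 -122.8   67.4] turn -55.5
t 17.35 pos [435.4 -93.2 177.4] rpy [180.   -0.   37.5] op 0.751 gf 0.0 F [-0.   0.1  0.8]
```

View pics/g5.png

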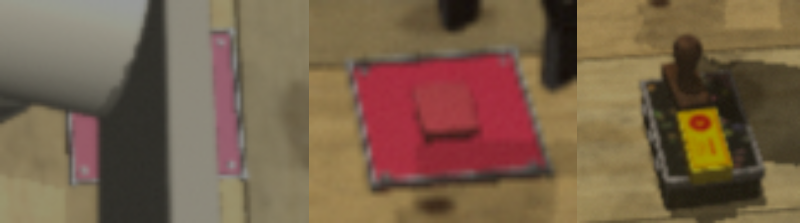

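Side crop shows the sachet lying in the middle of the pink tray, aligned (447,110); carton and stamp are still in place. Now the carton.

Call:
{"name": "carry_out", "arguments": {"targets": [{"dp":[20,-22,0],"yaw":-8},{"dp":[45,-50,0],"yaw":-18},{"dp":[70,-78,0],"yaw":-28},{"dp":[95,-105,0],"yaw":-38},{"dp":[108,-120,10],"yaw":-47},{"dp":[111,-123,30],"yaw":-54},{"dp":[111,-123,50],"yaw":-55.5},{"dp":[111,-123,67],"yaw":-55.5},{"dp":[111,-123,80],"yaw":-55.5},{"dp":[111,-123,85],"yaw":-55.5},{"dp":[111,-123,85],"yaw":-55.5},{"dp":[111,-123,85],"yaw":-55.5}]}}

```text
clock: 18.85
eef_pos: [449.5, 70.9, 92.2]
tcp_rot: [3.141, -0.0, 1.619]
contact_force: [-0.5, 0.3, -0.4]
opening: 0.75
grasp_force: 0.0
```

```bash
python3 -c "
from h import *
go((448.7,71.6,53,93))"
```

```text
(448.7, 71.6, 53, 93) dp [ 0.7 -0.8 39.2] turn -0.2
t 18.85 pos [449.5  70.9  92.2] rpy [180.   -0.   92.8] op 0.75 gf 0.0 F [-0.5  0.3 -0.4]
```

Call:
{"name": "carry_out", "arguments": {"targets": [{"dp":[0.5,-1,15],"yaw":0},{"dp":[0.5,-1,27],"yaw":0},{"dp":[0.5,-1,36],"yaw":0},{"dp":[0.5,-1,39],"yaw":0},{"dp":[0.5,-1,39],"yaw":0},{"dp":[0.5,-1,39],"yaw":0}]}}

```text
clock: 19.6
eef_pos: [448.4, 71.4, 53.0]
tcp_rot: [3.141, -0.0, 1.619]
contact_force: [0.6, -0.2, 1.0]
opening: 0.749
grasp_force: 0.0
```

Call:
{"name": "carry_out", "arguments": {"targets": [{"dp":[0,0,0],"yaw":0},{"dp":[0,0,0],"yaw":0},{"dp":[0,0,0],"yaw":0},{"dp":[0,0,0],"yaw":0},{"dp":[0,0,0],"yaw":0},{"dp":[0,0,0],"yaw":0}], "fingers": -1, "grip_force": 20}}

```text
clock: 20.35
eef_pos: [448.4, 71.4, 53.1]
tcp_rot: [3.141, -0.0, 1.619]
contact_force: [-0.5, 0.1, 6.5]
opening: 0.421
grasp_force: 20.6
```

Call:
{"name": "carry_out", "arguments": {"targets": [{"dp":[0,0,-2],"yaw":0},{"dp":[0,0,-8],"yaw":0},{"dp":[0,0,-20],"yaw":0},{"dp":[0,0,-45],"yaw":0},{"dp":[0,0,-75],"yaw":0},{"dp":[0,0,-90],"yaw":0},{"dp":[0,0,-90],"yaw":0}]}}

```text
clock: 21.22
eef_pos: [448.8, 71.4, 143.8]
tcp_rot: [3.139, -0.0, 1.619]
contact_force: [-0.0, -0.3, -0.4]
opening: 0.42
grasp_force: 20.1
```

```bash
python3 -c "
from h import *
go((636.8,169.2,40,104.6))"
```

```text
(636.8, 169.2, 40, 104.6) dp [ 88.5 192.2 104.3] turn -11.8
t 21.23 pos [448.8  71.4 143.8] rpy [179.9  -0.   92.8] op 0.42 gf 20.1 F [-0.  -0.3 -0.4]
```

Call:
{"name": "carry_out", "arguments": {"targets": [{"dp":[10,20,0],"yaw":-1},{"dp":[27,55,0],"yaw":-3},{"dp":[43,92,0],"yaw":-6},{"dp":[60,130,5],"yaw":-8},{"dp":[76,165,20],"yaw":-10},{"dp":[86,186,45],"yaw":-12},{"dp":[88.5,192,70],"yaw":-12},{"dp":[88.5,192,95],"yaw":-12},{"dp":[88.5,192,112],"yaw":-12},{"dp":[88.5,192,118],"yaw":-12},{"dp":[88.5,192,118],"yaw":-12},{"dp":[88.5,192,118],"yaw":-12}]}}

```text
clock: 22.72
eef_pos: [636.2, 169.2, 25.7]
tcp_rot: [3.14, 0.0, 1.829]
contact_force: [0.6, 0.6, 0.4]
opening: 0.414
grasp_force: 20.1
```

```bash
python3 -c "
from h import *
go((636.8,169.2,14,104.6))"
```

```text
(636.8, 169.2, 14, 104.6) dp [-0.1  0.5 11.7] turn 0.2
t 22.73 pos [636.2 169.2  25.7] rpy [179.9   0.  104.8] op 0.414 gf 20.1 F [0.6 0.6 0.4]
```

Call:
{"name": "carry_out", "arguments": {"targets": [{"dp":[0,0.5,5],"yaw":0},{"dp":[0,0.5,9],"yaw":0},{"dp":[0,0.5,11],"yaw":0},{"dp":[0,0.5,11],"yaw":0}]}}

```text
clock: 23.22
eef_pos: [636.0, 169.1, 14.1]
tcp_rot: [-3.141, 0.0, 1.829]
contact_force: [-1.8, -0.2, 4.9]
opening: 0.421
grasp_force: 20.6
```

Call:
{"name": "carry_out", "arguments": {"targets": [{"dp":[0,0,1],"yaw":0},{"dp":[0,0,1],"yaw":0}]}}

```text
clock: 23.48
eef_pos: [636.0, 169.2, 14.0]
tcp_rot: [-3.141, 0.0, 1.829]
contact_force: [-5.1, -2.0, 14.7]
opening: 0.413
grasp_force: 21.7
```

Down. Release and rise.

Call:
{"name": "carry_out", "arguments": {"targets": [{"dp":[0,0,-1],"yaw":0},{"dp":[0,0,-1],"yaw":0},{"dp":[0,0,-1],"yaw":0},{"dp":[0,0,-1],"yaw":0},{"dp":[0,0,-12],"yaw":0},{"dp":[0,0,-40],"yaw":0},{"dp":[0,0,-80],"yaw":0},{"dp":[0,0,-120],"yaw":0},{"dp":[0,0,-160],"yaw":0},{"dp":[-50,-30,-160],"yaw":0},{"dp":[-100,-60,-160],"yaw":0},{"dp":[-100,-60,-160],"yaw":0}], "fingers": 0.4}}

```text
clock: 24.98
eef_pos: [602.4, 54.0, 173.7]
tcp_rot: [-3.141, 0.001, 1.826]
contact_force: [0.1, 0.5, 0.1]
opening: 0.703
grasp_force: 0.0
```

Run:
```python
from h import *
t=r.grab_frame('top');s=r.grab_frame('side')
a=cv2.resize(t[130:220,160:300],(622,400));b=cv2.resize(s[250:330,180:275],(475,400))
c=cv2.resize(s[175:265,260:350],(400,400))
cv2.imwrite('pics/g6.png',cv2.resize(np.hstack([a,b,c])[:,:,::-1],(800,214)))
go((455.5,-1.5,130,100))
```

```text
(455.5, -1.5, 130, 100) dp [ -18.8 -158.4   43.5] turn 4.7
t 25.07 pos [603.9  56.8 173.7] rpy [179.9  -0.  104.7] op 0.701 gf 0.0 F [0.2 0.6 0.5]
```

View pics/g6.png

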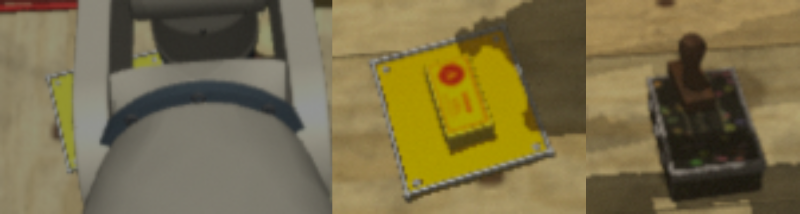

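Carton lies in the middle of the yellow tray, aligned (460,105); stamp upright on the tin. Now the stamp.

Call:
{"name": "carry_out", "arguments": {"targets": [{"dp":[-5,-40,0],"yaw":1},{"dp":[-10,-85,0],"yaw":3},{"dp":[-15,-125,0],"yaw":4},{"dp":[-18,-150,5],"yaw":4.7},{"dp":[-19,-158,20],"yaw":4.7},{"dp":[-19,-158.5,40],"yaw":4.7},{"dp":[-19,-158.5,43],"yaw":4.7},{"dp":[-19,-158.5,43],"yaw":4.7},{"dp":[-19,-158.5,43],"yaw":4.7}]}}

```text
clock: 26.2
eef_pos: [455.9, -1.3, 130.4]
tcp_rot: [3.14, 0.0, 1.747]
contact_force: [0.4, 0.0, 0.4]
opening: 0.7
grasp_force: 0.0
```

```bash
python3 -c "
from h import *
go((455.3,-1.5,52,100))"
```

```text
(455.3, -1.5, 52, 100) dp [-0.  -0.7 78.4] turn 0.1
t 26.2 pos [455.9  -1.3 130.4] rpy [179.9   0.  100.1] op 0.7 gf 0.0 F [0.4 0.  0.4]
```

Call:
{"name": "carry_out", "arguments": {"targets": [{"dp":[0,-0.5,15],"yaw":0},{"dp":[0,-0.5,32],"yaw":0},{"dp":[0,-0.5,50],"yaw":0},{"dp":[0,-0.5,65],"yaw":0},{"dp":[0,-0.5,75],"yaw":0},{"dp":[0,-0.5,78],"yaw":0},{"dp":[0,-0.5,78],"yaw":0},{"dp":[0,-0.5,78],"yaw":0}]}}

```text
clock: 27.2
eef_pos: [455.1, -1.7, 52.2]
tcp_rot: [3.141, 0.0, 1.747]
contact_force: [-0.8, 0.5, 0.2]
opening: 0.702
grasp_force: 0.0
```

Call:
{"name": "carry_out", "arguments": {"targets": [{"dp":[0,0,0],"yaw":0},{"dp":[0,0,0],"yaw":0},{"dp":[0,0,0],"yaw":0},{"dp":[0,0,0],"yaw":0},{"dp":[0,0,0],"yaw":0},{"dp":[0,0,0],"yaw":0}], "fingers": -1, "grip_force": 30}}

```text
clock: 27.95
eef_pos: [455.0, -1.7, 52.2]
tcp_rot: [3.141, 0.0, 1.747]
contact_force: [-1.2, -0.5, 5.7]
opening: 0.347
grasp_force: 30.0
```

Call:
{"name": "carry_out", "arguments": {"targets": [{"dp":[0,0,-2],"yaw":0},{"dp":[0,0,-8],"yaw":0},{"dp":[0,0,-20],"yaw":0},{"dp":[0,0,-45],"yaw":0},{"dp":[0,0,-75],"yaw":0},{"dp":[0,0,-90],"yaw":0},{"dp":[0,0,-90],"yaw":0}]}}

```text
clock: 28.82
eef_pos: [455.4, -1.7, 142.8]
tcp_rot: [3.139, 0.0, 1.747]
contact_force: [0.4, 0.7, -1.3]
opening: 0.342
grasp_force: 29.9
```

```bash
python3 -c "
from h import *
go((642.5,-217.8,45,87))"
```

```text
(642.5, -217.8, 45, 87) dp [-245.5  146.1   98.3] turn 13.1
t 28.82 pos [455.4  -1.7 142.8] rpy [179.9   0.  100.1] op 0.342 gf 29.9 F [ 0.4  0.7 -1.3]
```

Call:
{"name": "carry_out", "arguments": {"targets": [{"dp":[-15,9,0],"yaw":1},{"dp":[-45,27,0],"yaw":3},{"dp":[-80,48,0],"yaw":5},{"dp":[-115,69,0],"yaw":7},{"dp":[-150,90,0],"yaw":9},{"dp":[-185,110,0],"yaw":11},{"dp":[-217,129,5],"yaw":13},{"dp":[-238,142,20],"yaw":13},{"dp":[-245.5,146,45],"yaw":13},{"dp":[-245.5,146,70],"yaw":13},{"dp":[-245.5,146,92],"yaw":13},{"dp":[-245.5,146,98],"yaw":13}]}}

```text
clock: 30.32
eef_pos: [640.1, -217.9, 41.1]
tcp_rot: [-3.138, -0.001, 1.519]
contact_force: [-0.1, -0.1, -0.1]
opening: 0.34
grasp_force: 29.8
```

Call:
{"name": "carry_out", "arguments": {"targets": [{"dp":[0,0,0],"yaw":0},{"dp":[0,0,0],"yaw":0},{"dp":[0,0,0],"yaw":0}]}}

```text
clock: 30.7
eef_pos: [642.0, -218.0, 44.9]
tcp_rot: [3.14, 0.0, 1.52]
contact_force: [0.1, -0.4, -1.0]
opening: 0.343
grasp_force: 29.8
```

```bash
python3 -c "
from h import *
go((642.5,-217.8,30,87))"
```

```text
(642.5, -217.8, 30, 87) dp [ 0.2  0.4 14.9] turn 0.1
t 30.7 pos [ 642.  -218.    44.9] rpy [179.9   0.   87.1] op 0.343 gf 29.8 F [ 0.1 -0.4 -1. ]
```

Call:
{"name": "carry_out", "arguments": {"targets": [{"dp":[0,0.5,6],"yaw":0},{"dp":[0,0.5,11],"yaw":0},{"dp":[0,0.5,14],"yaw":0},{"dp":[0,0.5,14],"yaw":0}]}}

```text
clock: 31.2
eef_pos: [641.7, -217.8, 29.9]
tcp_rot: [-3.141, -0.0, 1.52]
contact_force: [-1.5, 0.6, 3.7]
opening: 0.341
grasp_force: 30.4
```

Call:
{"name": "carry_out", "arguments": {"targets": [{"dp":[0,0,1],"yaw":0},{"dp":[0,0,1],"yaw":0}]}}

```text
clock: 31.45
eef_pos: [641.7, -217.8, 29.9]
tcp_rot: [-3.141, -0.0, 1.52]
contact_force: [-5.4, 2.9, 12.0]
opening: 0.343
grasp_force: 31.5
```

Call:
{"name": "carry_out", "arguments": {"targets": [{"dp":[0,0,-1],"yaw":0},{"dp":[0,0,-1],"yaw":0},{"dp":[0,0,-1],"yaw":0},{"dp":[0,0,-1],"yaw":0},{"dp":[0,0,-12],"yaw":0},{"dp":[0,0,-35],"yaw":0},{"dp":[0,0,-70],"yaw":0},{"dp":[0,0,-110],"yaw":0},{"dp":[0,0,-160],"yaw":0},{"dp":[0,0,-200],"yaw":0},{"dp":[0,-50,-210],"yaw":0},{"dp":[0,-100,-210],"yaw":0}], "fingers": 0.4}}

```text
clock: 32.95
eef_pos: [541.6, -212.9, 240.7]
tcp_rot: [3.139, 0.001, 1.52]
contact_force: [0.7, 0.8, -0.8]
opening: 0.699
grasp_force: 0.0
```

Call:
{"name": "carry_out", "arguments": {"targets": [{"dp":[-50,-40,0],"yaw":5},{"dp":[-100,-80,0],"yaw":10},{"dp":[-150,-120,0],"yaw":15},{"dp":[-200,-160,0],"yaw":20},{"dp":[-250,-200,0],"yaw":30},{"dp":[-290,-230,0],"yaw":40},{"dp":[-320,-250,0],"yaw":50},{"dp":[-340,-265,0],"yaw":60},{"dp":[-340,-265,0],"yaw":60},{"dp":[-340,-265,0],"yaw":60}]}}

```text
clock: 34.2
eef_pos: [260.4, -538.4, 239.1]
tcp_rot: [-3.142, -0.0, 0.475]
contact_force: [-0.1, 0.7, 0.2]
opening: 0.702
grasp_force: 0.0
```

Run:
```python
from h import *
t=r.grab_frame('top');s=r.grab_frame('side')
R=lambda f,b:cv2.resize(f[b[1]:b[3],b[0]:b[2]],(400,300),interpolation=cv2.INTER_CUBIC)
cv2.imwrite('pics/e.png',np.vstack([np.hstack([R(t,(132,240,196,288)),R(t,(340,220,420,280))]),np.hstack([R(t,(170,145,250,205)),R(t,(325,150,385,195))])])[:,:,::-1])
go()
```

```text
t 34.3 pos [ 260.8 -538.2  239. ] rpy [180.   -0.   27.2] op 0.7 gf 0.0 F [0.6 0.1 0.4]
```

View pics/e.png

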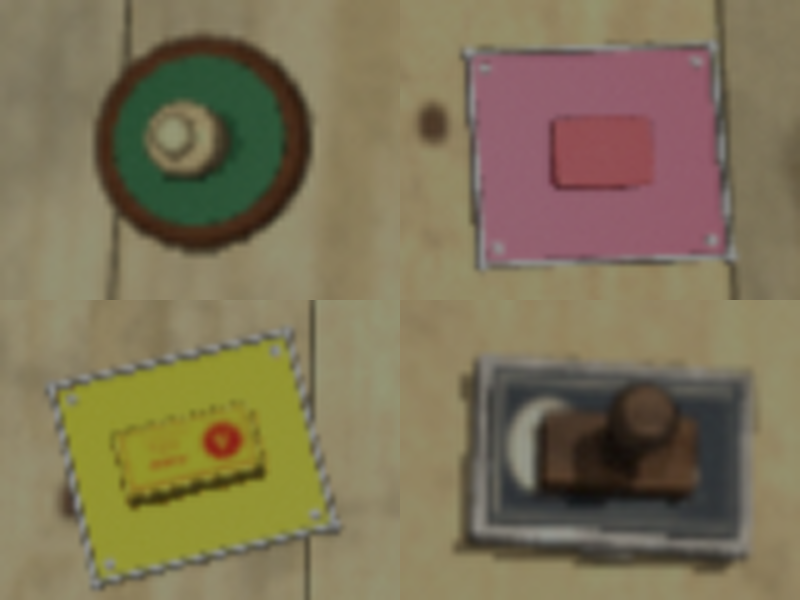

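Run:
```python
from h import *
f=lambda c,o,k,z:np.round(on('top',np.array(c,float)/k+o-0.42,z).mean(0)[:2],1)
print('weight rim',f([(185,139)],(132,240),6.25,36),'knob',f([(173,138)],(132,240),6.25,52),'stand',f([(204,143)],(132,240),6.25,12))
print('sach',f([(552,116),(655,118),(652,188),(552,188)],(340-80,220),5,10),'tray',f([(466,50),(715,44),(734,260),(481,268)],(260,220),5,7))
print('cart',f([(115,432),(255,404),(265,463),(130,494)],(170,145-60),5,21),'tray',f([(49,386),(290,333),(339,528),(97,586)],(170,85),5,7))
print('stamp',f([(545,413),(700,419),(697,495),(540,490)],(325-60,150-45),6.667,37),'ink',f([(478,357),(751,373),(747,553),(470,540)],(265,105),6.667,20))
```

```text
weight rim [407.4 272.7] knob [406.5 273.5] stand [407.7 270.7]
sach [ 442.6 -274.7] tray [ 441.8 -273.6]
cart [634.9 168.1] tray [633.9 168.5]
stamp [ 638.6 -217.4] ink [ 643.1 -217.5]
```

```bash
python3 -c "
from h import *
print(r.sign_off())"
```

```text
the job is handed in; nothing more can be done
None
```

I handed the job in at about 34 s of the 112 s allowed: weight, sachet, carton and stamp were placed in that order. In the last pictures the weight and stamp stand upright, sachet, carton and stamp lie lengthwise, and the weight, sachet and carton are within about 2 mm of their middles, the stamp within about 2–4 mm. The tea tin showed no visible shift in the pictures taken up to the last grasp, though I did not measure it again after lifting the stamp.

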